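# Park the pepper mill in its stall

## Task

Clear the counter before the hot tray comes out: slide the tall pepper mill across the granite into its three-sided wooden stall, gently pushing it low down on its body with the fingers so that it stays standing, until its whole foot is inside the stall. Do not grip it or lift it, and leave the butter dish with its closed lid, the orange brush and the glass cup where they are. Finish clear of everything.

Things in the scene. Friction and masses are not known exactly. Their poses are not given: they have to be found in the camera images.
- mill: Brown wooden pepper mill, loose, upright, 222 mm tall, 0.28 to 0.5 kg. Foot: plain cylinder 66 mm in diameter from the counter up to 45 mm; above it a waist 38 mm across at 105 mm, 50 mm across at 140-160 mm, head 48 mm across at 185-205 mm. Origin: centre of its underside, z up along the mill. Pushed on the foot it slides under a few newtons; pushed higher up it tips over.
- stall: Pale wood stall fixed to the counter: back and two side walls 40 mm high, 12 mm thick; no floor, no front. Inside 92 mm wide (its y), 100 mm deep (its x). Origin: on the counter, middle of the inside; open front at x=-50 mm, back wall's face at x=+50 mm. The mill goes in along +x, roughly to the robot's right. Foot wholly inside: mill origin at x=-17 to +17 mm here, 13 mm to spare each side.
- butter_dish: White plastic butter dish, loose, 75 x 130 mm, 45 mm high without the 8 mm lid and its knob (about 100 mm to the top of the knob); origin at the centre of its underside. To be left alone.
- butter_lid (a joint): Hinged lid of the butter dish, rad, 0 = closed, grows as it opens. It stays closed.
- brush: Orange silicone pastry brush lying on the counter beyond the stall, 173 mm long along its own x (from -100 mm at the handle's end to +73 mm at the head), 36 mm wide, 16 mm high; origin on its underside. To be left alone.
- custard_cup: Glass custard cup, loose, standing upright, 84 mm across the rim, 60 mm high; origin at the centre of its underside. To be left alone.

How it is judged:
By the outcome, as a careful person would: the job done as asked, in the order asked, and still so for the second after the job is handed in, with the robot touching nothing.
It also fails if it takes over 67 s, if anything falls off the work surface, if the arm or the gripper's body presses on something with over 40 N, if the wrist force passes 120 N, or if a joint passes its speed limit or range.

## Robot

A 6-joint arm with a two-finger parallel gripper is mounted at the origin on the work surface. World frame = base frame: x ahead of the robot, y to its left, z up, the work surface at z = 0. Lengths are in m, angles in degrees, forces in N, time in s.
With the tool pointing down it reaches from about 0.3 to 0.875 m from the base axis. Payload 6.4 kg.
Tool frame: the origin (TCP) lies midway between the tips of the shut fingers; the grasp point (between the pads) lies 19 mm behind it; z points along the fingers, y is the direction in which the jaws open and shut (so a half turn about z gives the same grasp; the last joint's range is limited). The gripper opens to 85 mm and grips with 20 to 120 N. Pads are 22 mm wide; open, the fingers measure 114 mm over their backs; the gripper's body (76 mm by 85 mm) begins 54 mm behind the grasp point. The pads swing forward as they close: fully open they stand 13 mm farther back than shut.
Start: joints at [-11.82, 10.359, 92.074, -0, 77.567, -11.82], TCP at [0.575, 0, 0.231] pointing down, gripper open.
Joint ranges: [-171.53, 171.53], [-51.25, 118.39], [17.06, 147.69], [-65.23, 245.23], [0, 150.52], [-178.68, 178.68]. Speed limits (degrees/s): [147.25, 147.25, 172.46, 180, 180, 180].

## Interface

Orientations are given as a 3x3 rotation matrix whose columns are the frame's x, y, z axes.
In Python, from rig import manip, cams gives the robot as it stands.
- The arm moves only by the tool move_arm, never from a script. Its argument "moves" is text: rows parted by semicolons, each of 5 numbers parted by spaces: the shift along the world's x, y, z in cm, then the turn about the world's z in rad, then the gripper command: -1 is shut, 1 is fully open, values between are in proportion. In form: tx ty tz roll hand; .... A call has 1 to 12 rows; each row shifts and turns the commanded pose from where the row before left it; what a row does not reach is not made up. A row lasts 1/10 s, in which the tool goes at most 50 mm and 8.59 degrees, less where a joint would pass 70% of its speed; a pose out of reach is approached as far as the arm can. A call is refused whole if a number of a shift passes 5 or a number of a turn 0.15, either way. A call with a gripper value outside its range is refused whole. The fingers move at their own pace and stop on an object; "force" is the grip in N (left out, the last holds). Time passes only in rows, so rows that do not move let the fingers close. It gives the time, the measured TCP pose, the force and the opening at its end, in the units of the state.
- manip.read_state(): the state, without advancing time (a new reading comes with each control period).
- cams.grab_frame(name): name is "scene" or "side" or "wrist"; returns a dict with "img" (420x560x3 uint8, blue, green, red), "z_map" (420x560 float32, m along the optical axis (not along the pixel's ray), 0 where there is no reading), "fovy" (degrees; the focal length in pixels is half the picture's height over the tangent of half this angle, whatever the lens; pixels are square), "cx", "cy" (the principal point, pixels), "pose" (4x4, takes a point from camera to world coordinates); the wrist camera has in their place "tool_from_camera" (4x4, takes a point from camera to tool coordinates, whose origin is the TCP and whose axes are the flange's). Camera axes: x right, y up, looking along -z (the intrinsics and any distortion apply to the point x, -y, -z); pixel columns grow to the right and rows downward; lengths in m; the calibration is good to about 2 mm. A picture is of the moment at which its call begins: read the wrist's pose just before it.
- manip.close_job(): hands the job in, once; it reports no verdict.
The state is a dict: "time": time; "qpos": joint angles; "qd": joint speeds; "joint_efforts": joint torques, N m; "position": TCP position; "eef_rot": TCP orientation; "wrist_force": force on the tool from outside, world axes, zero at the start; "moment": the same for the moment, N m; "width": finger opening in m.
Only numpy, scipy, OpenCV 4.12 (cv2) and the standard library are available. Lean on these libraries where they do the work, as an engineer would, in place of code of your own. Each camera call takes 0.05 s, during which the arm holds its last target.

## Working session

There is one attempt and no reset: what is moved stays moved. The work goes in short steps, Python scripts to look and compute and a tool call to move; the robot and the scene stay as the last step left them, time stands still between calls to the robot, and variables do not carry over. Pictures are saved under pics/ and viewed, and the job is handed in when it is done.

Besides the shell and the picture viewer there is one more tool, called after "Call:" as name(argument=value, ...) on one line, values as JSON. move_arm: Moves the arm, as the interface text tells. Its arguments: {"type":"object","properties":{"moves":{"type":"string"},"force":{"type":"number"}},"required":["moves"]}

```bash
mkdir -p pics; ls; cat > h.py <<'E'
from rig import manip, cams
import numpy as np, cv2
def grab(n,save):
    s=manip.read_state(); f=cams.grab_frame(n); cv2.imwrite('pics/'+save,f['img']); 
    if 'pose' not in f:
        T=np.eye(4);T[:3,:3]=np.array(s['eef_rot']);T[:3,3]=s['position'];f['pose']=T@f['tool_from_camera']
    np.savez('pics/'+save+'.npz',**{k:v for k,v in f.items()})
    return f
def cloud(f):
    z=f['z_map'];h,w=z.shape;F=h/2/np.tan(np.radians(float(f['fovy']))/2)
    u,v=np.meshgrid(np.arange(w),np.arange(h))
    P=np.stack([(u-f['cx'])/F*z,-(v-f['cy'])/F*z,-z,np.ones_like(z)],-1)
    W=(P@np.array(f['pose']).T)[...,:3]; W[z<=0]=np.nan
    return W
E
python3 - <<'E'
from h import *
print(manip.read_state())
for n in ['scene','side','wrist']:
    f=grab(n,n+'0.png'); print(n,[k for k in f],f['fovy'],f['cx'],f['cy'],np.round(f['pose'],3))
E
```

```text
pics
{'time': 0.0, 'qpos': array([-1.18218575e+01,  1.04019028e+01,  9.21317231e+01, -1.54540917e-03,
        7.75670017e+01, -1.18184026e+01]), 'qd': array([-0.05233842,  0.03378334,  0.00953009,  0.1172263 ,  0.08926392,
        0.00899774]), 'joint_efforts': array([ 3.41415571e-04, -4.44869328e+01, -3.51340663e+01, -2.51131587e-04,
        9.11703974e-03,  3.43231875e-05]), 'position': array([5.74448365e-01, 1.06942100e-04, 2.30383494e-01]), 'eef_rot': array([[ 5.47567697e-05,  9.99998512e-01, -1.72442634e-03],
       [ 9.99999943e-01, -5.41808417e-05,  3.34027313e-04],
       [ 3.33933385e-04, -1.72444453e-03, -9.99998457e-01]]), 'wrist_force': array([ 0.26811448, -0.31491894, -0.87320857]), 'moment': array([ 0.00603045, -0.03394931, -0.01805611]), 'width': 0.08539204191318395}
scene ['img', 'z_map', 'fovy', 'cx', 'cy', 'pose'] 52.896740433544124 281.0631927272762 211.78952985260852 [[ 0.134 -0.837  0.531  1.047]
 [ 0.991  0.109 -0.08  -0.073]
 [ 0.009  0.537  0.844  0.719]
 [ 0.     0.     0.     1.   ]]
side ['img', 'z_map', 'fovy', 'cx', 'cy', 'pose'] 45.75407639724153 271.24537603215185 207.36997941504174 [[-0.877  0.359 -0.32   0.303]
 [-0.481 -0.654  0.584  0.569]
 [ 0.     0.666  0.746  0.814]
 [ 0.     0.     0.     1.   ]]
wrist ['img', 'z_map', 'fovy', 'cx', 'cy', 'tool_from_camera', 'pose'] 65.91591448763397 280.18128396771993 205.65601366875637 [[ 1.    -0.001  0.002  0.574]
 [-0.     0.955  0.298  0.076]
 [-0.002 -0.298  0.955  0.373]
 [ 0.     0.     0.     1.   ]]
```

View pics/scene0.png

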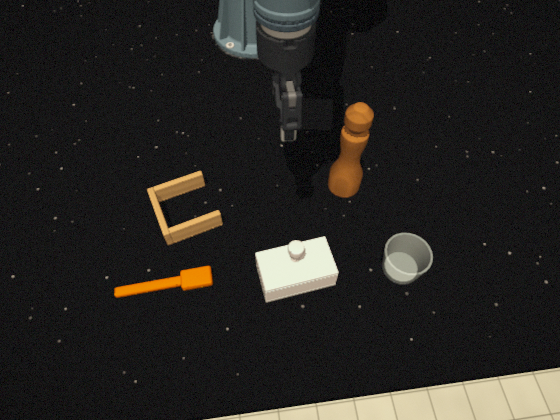

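View pics/side0.png

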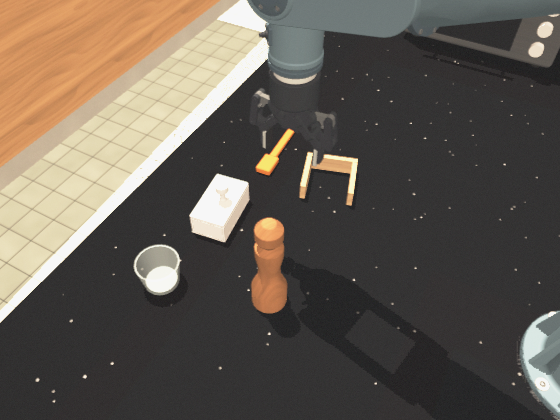

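View pics/wrist0.png

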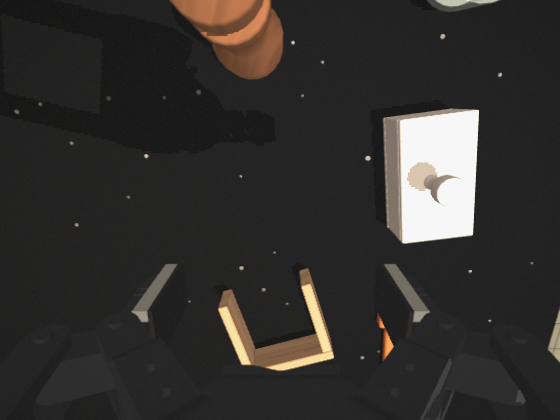

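The scene view shows the mill's foot at about (346,183), the stall at (185,208) with its opening to the right, the dish at (297,268), the cup at (405,262) and the brush at (165,283). Next I'll measure them from the depth maps.

```bash
python3 - <<'E'
from h import *
from scipy.optimize import least_squares
for n in ['scene','side','wrist']:
    f=dict(np.load(f'pics/{n}0.png.npz')); W=cloud(f); hsv=cv2.cvtColor(f['img'],cv2.COLOR_BGR2HSV)
    z=W[...,2]; bgr=f['img'].astype(int)
    # table check
    t=(abs(z)<.02)&(hsv[...,2]<50); print(n,'table z',np.nanmedian(z[t]))
    def sel(m,name):
        P=W[m&~np.isnan(z)]; 
        if len(P)<20: print(name,'few');return P
        print(name,len(P),np.round(np.percentile(P,[1,50,99],axis=0),3).tolist()); return P
    H,S,V=hsv[...,0],hsv[...,1],hsv[...,2]
    reg=(W[...,0]>.3)&(W[...,0]<.9)&(abs(W[...,1])<.45)
    br=reg&(H<14)&(S>120)&(V>40)
    # cluster above table
    m=reg&(z>.004)&(z<.24)&(V>30)
    k,lab,st,cen=cv2.connectedComponentsWithStats(m.astype(np.uint8))
    for i in range(1,k):
        if st[i,4]>150:
            c=bgr[lab==i].mean(0); print('comp',i,st[i].tolist(),np.round(c)); sel(lab==i,'  ')
            P=W[lab==i]
            if n!='wrist' or 1:
                Q=P[(P[:,2]>.005)&(P[:,2]<.042)]
                if len(Q)>50:
                    r=least_squares(lambda p:np.hypot(Q[:,0]-p[0],Q[:,1]-p[1])-.033,Q[:,:2].mean(0)+np.array([0,0]),loss='soft_l1',f_scale=.001)
                    print('   circ fit',np.round(r.x,4),'rms',np.sqrt(np.mean(r.fun**2)).round(4))
                    T=P[(P[:,2]>.033)&(P[:,2]<.047)]
                    if len(T)>30: print('   rect',cv2.minAreaRect((T[:,:2]*1000).astype(np.float32)))
E
```

```text
scene table z -4.2398887464212276e-05
comp 1 [329, 102, 45, 95, 2477] [ 35.  84. 139.]
   2477 [[0.533, 0.102, 0.007], [0.561, 0.127, 0.131], [0.576, 0.16, 0.221]]
   circ fit [0.543  0.1347] rms 0.0007
   rect ((556.6922607421875, 130.54916381835938), (63.870086669921875, 40.9372673034668), 77.08849334716797)
comp 4 [148, 170, 75, 74, 1957] [ 80. 138. 181.]
   1957 [[0.506, -0.257, 0.005], [0.601, -0.2, 0.035], [0.641, -0.126, 0.042]]
   circ fit [ 0.5833 -0.1992] rms 0.0283
   rect ((570.2564697265625, -193.86485290527344), (119.50104522705078, 111.59963989257812), 17.39157485961914)
comp 6 [383, 232, 50, 52, 1798] [121. 135. 136.]
   1798 [[0.707, 0.159, 0.004], [0.737, 0.207, 0.035], [0.785, 0.238, 0.061]]
   circ fit [0.746  0.1978] rms 0.0063
   rect ((746.0733642578125, 198.15689086914062), (71.96925354003906, 77.1396713256836), 47.46307373046875)
comp 7 [256, 236, 83, 65, 3717] [200. 221. 221.]
   3717 [[0.695, -0.064, 0.007], [0.744, -0.001, 0.053], [0.778, 0.067, 0.097]]
   circ fit [ 0.7475 -0.0043] rms 0.0191
   rect ((764.0181274414062, -9.620346069335938), (147.25773620
[... 2138 characters left out ...]
26] [216. 220. 224.]
   11226 [[0.688, -0.061, 0.008], [0.722, 0.011, 0.053], [0.772, 0.069, 0.097]]
   circ fit [0.7189 0.0169] rms 0.0196
   rect ((702.994873046875, 15.068756103515625), (147.26795959472656, 62.919986724853516), 68.12358093261719)
comp 4 [219, 269, 115, 101, 4001] [107. 149. 179.]
   4001 [[0.502, -0.248, 0.005], [0.581, -0.221, 0.034], [0.637, -0.124, 0.041]]
   circ fit [ 0.5709 -0.2062] rms 0.0266
   rect ((570.0193481445312, -193.28460693359375), (115.86129760742188, 113.36474609375), 17.179569244384766)
comp 5 [378, 314, 16, 47, 231] [ 65. 121. 203.]
   231 [[0.702, -0.259, 0.005], [0.715, -0.229, 0.012], [0.724, -0.189, 0.016]]
   circ fit [ 0.6863 -0.2285] rms 0.004
```

```bash
cat >> h.py <<'E'
from scipy.optimize import least_squares
def stall(W):
    m=(W[...,2]>.034)&(W[...,2]<.046)&(W[...,0]>.48)&(W[...,0]<.66)&(W[...,1]<-.10)&(W[...,1]>-.28)
    P=W[m][:,:2]
    def d(p):
        a=np.array([np.cos(p[2]),np.sin(p[2])]);n=np.array([-a[1],a[0]])
        x=(P-p[:2])@a;y=(P-p[:2])@n
        def box(x,y,x0,x1,y0,y1):
            dx=np.maximum(np.maximum(x0-x,x-x1),0);dy=np.maximum(np.maximum(y0-y,y-y1),0);return np.hypot(dx,dy)
        return np.min([box(x,y,.05,.062,-.058,.058),box(x,y,-.05,.062,.046,.058),box(x,y,-.05,.062,-.058,-.046)],0)
    r=least_squares(d,[.571,-.19,np.radians(-73)],loss='soft_l1',f_scale=.001)
    return r.x,np.sqrt(np.mean(r.fun**2))
def mill(W,g):
    m=(W[...,2]>.006)&(W[...,2]<.042)&(np.hypot(W[...,0]-g[0],W[...,1]-g[1])<.045)
    return W[m]
def millfit(Q,g):
    r=least_squares(lambda p:np.hypot(Q[:,0]-p[0],Q[:,1]-p[1])-.033,g,loss='soft_l1',f_scale=.001)
    return r.x,np.sqrt(np.mean(r.fun**2)),len(Q)
E
python3 - <<'E'
from h import *
for n in ['scene','side','wrist']:
    W=cloud(dict(np.load(f'pics/{n}0.png.npz'))); x,r=stall(W); print(n,x[:2].round(4),np.degrees(x[2]),r)
E
```

```text
scene [ 0.5691 -0.1877] -72.83918213408802 0.00013509642749553961
side [ 0.5697 -0.1852] -72.77307175978258 0.00019798028454670483
wrist [ 0.5682 -0.1868] -72.9130514773064 5.3627513809539695e-05
```

Call:
move_arm(moves="0 2 4 -0.15 1;-0.5 3 0 -0.15 1;-0.5 4 0 -0.15 1;-0.5 4 0 -0.15 1;-0.5 4 0 -0.15 1;-0.5 4 0 -0.15 1;-0.5 4 0 -0.15 1;0 0 0 -0.15 1;0 0 0 -0.15 1;0 0 0 -0.15 1;0 0 0 -0.07 1;0 0 0 0 1")

```text
time: 1.35
position: [0.5449, 0.2494, 0.2709]
eef_rot: [[1.0, 0.003, -0.001], [0.003, -1.0, -0.0], [-0.001, 0.0, -1.0]]
wrist_force: [-0.2, -0.4, 0.4]
width: 0.0848
```

Call:
move_arm(moves="0 0.5 -4 0 1;0 0.5 -4 0 1;0 0 -4 0 1;0 0 -4 0 1;0 0 -4 0 1;0 0 -3 0 1;0 0 -1 0 1;0 0 0 0 1")

```text
time: 2.15
position: [0.5439, 0.259, 0.0298]
eef_rot: [[1.0, 0.004, -0.003], [0.004, -1.0, -0.001], [-0.003, 0.001, -1.0]]
wrist_force: [-1.2, 0.6, 0.8]
width: 0.0855
```

```bash
python3 - <<'E'
from h import *
s=manip.read_state();print(s['position'],s['wrist_force'])
for n in ['scene','side']:
    f=grab(n,n+'1.png');W=cloud(f);p=s['position']
    print(millfit(mill(W,(.544,.135)),(.544,.135)))
    m=(np.abs(W[...,0]-p[0])<.1)&(W[...,1]>p[1]-.075)&(W[...,1]<p[1]+.1)&(W[...,2]>.003)&(W[...,2]<.3)
    P=W[m]
    for a in np.arange(0,.26,.015):
        q=P[(P[:,2]>=a)&(P[:,2]<a+.015)]
        if len(q)>3: print(round(a,3),len(q),(q.min(0)-p).round(3)[:2],(q.max(0)-p).round(3)[:2])
E
```

```text
[0.5439317  0.25898987 0.0297603 ] [-1.17570499  0.55544957  0.80953675]
(array([0.54303156, 0.13466357]), np.float64(0.0006572845134777252), 327)
0.0 15 [-0.095 -0.07 ] [0.066 0.076]
0.03 9 [-0.008 -0.05 ] [0.009 0.043]
0.045 88 [-0.011 -0.057] [0.013 0.055]
0.06 111 [-0.011 -0.058] [0.013 0.054]
0.075 89 [-0.011 -0.072] [0.014 0.07 ]
0.09 317 [-0.012 -0.075] [0.017 0.074]
0.105 346 [-0.014 -0.074] [0.019 0.071]
0.12 335 [-0.011 -0.072] [0.022 0.071]
0.135 412 [-0.012 -0.07 ] [0.02  0.068]
0.15 120 [-0.012 -0.038] [0.039 0.022]
0.165 270 [-0.015 -0.039] [0.04  0.026]
0.18 293 [-0.017 -0.038] [0.04  0.027]
0.195 397 [-0.019 -0.037] [0.04  0.031]
0.21 186 [-0.019 -0.04 ] [0.041 0.031]
0.225 376 [-0.021 -0.04 ] [0.043 0.033]
0.24 360 [-0.018 -0.04 ] [0.04  0.026]
0.255 404 [-0.015 -0.038] [0.04  0.047]
(array([0.54533616, 0.13529909]), np.float64(0.0006843950589154234), 318)
0.0 212 [-0.1   -0.075] [0.099 0.1  ]
0.045 50 [-0.009 -0.047] [0.004 0.057]
0.06 56 [-0.009 -0.048] [-0.001  0.058]
0.075 28 [-0.011 -0.062] [-0.004  0.058]
0.09 202 [-0.014 -0.071] [0.014 0.076]
0.105 232 [-0.015 -0.071] [0.019 0.075]
0.12 231 [-0.017 -0.071] [0.019 0.073]
0.135 394 [-0.017 -0.067] [0.015 0.07 ]
0.15 106 [-0.034 -0.062] [0.022 0.066]
0.165 254 [-0.036 -0.011] [0.027 0.039]
0.18 264 [-0.035 -0.014] [0.027 0.039]
0.195 397 [-0.035 -0.015] [0.027 0.039]
0.21 90 [-0.037 -0.015] [0.027 0.041]
0.225 337 [-0.038 -0.019] [0.03  0.041]
0.24 365 [-0.037 -0.008] [0.027 0.041]
0.255 259 [-0.035  0.006] [0.024 0.048]
```

View pics/side1.png

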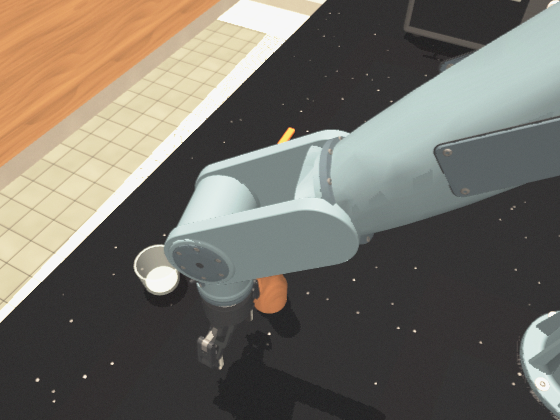

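View pics/scene1.png

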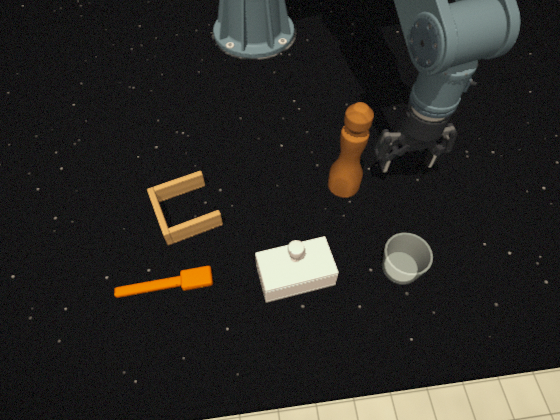

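```bash
python3 - <<'E'
from h import *
p=np.array([.5439,.2590,.0298])
for n in ['scene','side']:
    W=cloud(dict(np.load(f'pics/{n}1.png.npz')))
    for sgn in (-1,1):
        m=(np.abs(W[...,0]-p[0])<.05)&(sgn*(W[...,1]-p[1])>.03)&(np.abs(W[...,1]-p[1])<.085)&(W[...,2]>.03)&(W[...,2]<.16)
        P=W[m]-p
        print(n,sgn)
        for a in np.arange(.0,.13,.005):
            q=P[(P[:,2]>=a)&(P[:,2]<a+.005)]
            if len(q)>2: 
                o=q[np.abs(q[:,1])>np.abs(q[:,1]).max()-.004]
                print(round(a*1000),len(q),'y',(np.abs(q[:,1]).min()*1e3).round(),(np.abs(q[:,1]).max()*1e3).round(1),'x',(q[:,0].min()*1e3).round(),(q[:,0].max()*1e3).round(),'outer x',(o[:,0].min()*1e3).round(),(o[:,0].max()*1e3).round())
a=cv2.imread('pics/scene1.png')[80:190,330:480];cv2.imwrite('pics/z1.png',cv2.resize(a,None,fx=5,fy=5,interpolation=cv2.INTER_CUBIC))
E
```

```text
scene -1
10 3 y 42.0 49.8 x 5.0 9.0 outer x 5.0 9.0
15 5 y 46.0 50.3 x 5.0 12.0 outer x 5.0 10.0
20 13 y 45.0 56.5 x -5.0 12.0 outer x -5.0 8.0
25 17 y 44.0 56.9 x -8.0 13.0 outer x -8.0 8.0
30 16 y 42.0 57.6 x -5.0 12.0 outer x -5.0 8.0
35 18 y 45.0 56.9 x -3.0 12.0 outer x -3.0 7.0
40 20 y 44.0 57.9 x -2.0 13.0 outer x -2.0 8.0
45 8 y 44.0 56.5 x 3.0 11.0 outer x 3.0 8.0
50 8 y 44.0 56.5 x 7.0 12.0 outer x 7.0 12.0
55 21 y 40.0 71.6 x -8.0 13.0 outer x 11.0 13.0
60 53 y 38.0 74.3 x -9.0 14.0 outer x -7.0 13.0
65 64 y 35.0 75.2 x -10.0 15.0 outer x -10.0 15.0
70 53 y 31.0 74.5 x -12.0 17.0 outer x -12.0 13.0
75 81 y 31.0 73.5 x -13.0 19.0 outer x -11.0 12.0
80 48 y 32.0 72.9 x -13.0 18.0 outer x -10.0 13.0
85 33 y 31.0 72.9 x -11.0 19.0 outer x -11.0 14.0
90 32 y 31.0 71.8 x -11.0 15.0 outer x -11.0 13.0
95 32 y 32.0 71.3 x -9.0 14.0 outer x -9.0 12.0
100 46 y 31.0 70.7 x -10.0 13.0 outer x -10.0 13.0
105 50 y 30.0 70.3 x -9.0 13.0 outer x -9.0 12.0
110 92 y 30.0 69.5 x -10.0 15.0 outer x -9.0 14.0
115 85 y 31.0 68.3 x -12.0 13.0 outer x -11.0 13.0
120 15 y 31.0 38.1 x -5.0 12.0 out
[... 2533 characters left out ...]
0 35 y 42.0 74.6 x -11.0 13.0 outer x -10.0 13.0
65 60 y 39.0 75.7 x -11.0 14.0 outer x -10.0 14.0
70 65 y 30.0 74.9 x -14.0 14.0 outer x -10.0 14.0
75 75 y 31.0 74.7 x -15.0 14.0 outer x -9.0 14.0
80 75 y 31.0 74.0 x -15.0 20.0 outer x -10.0 14.0
85 49 y 30.0 73.0 x -15.0 19.0 outer x -10.0 14.0
90 48 y 30.0 73.0 x -14.0 19.0 outer x -10.0 13.0
95 45 y 30.0 72.1 x -15.0 13.0 outer x -10.0 13.0
100 37 y 31.0 71.3 x -10.0 14.0 outer x -10.0 14.0
105 51 y 33.0 70.3 x -11.0 14.0 outer x -10.0 14.0
110 89 y 31.0 70.3 x -11.0 15.0 outer x -10.0 15.0
115 211 y 30.0 69.4 x -11.0 15.0 outer x -10.0 14.0
120 40 y 33.0 66.4 x -9.0 14.0 outer x -9.0 12.0
125 19 y 36.0 38.7 x -6.0 11.0 outer x -6.0 11.0
```

View pics/z1.png

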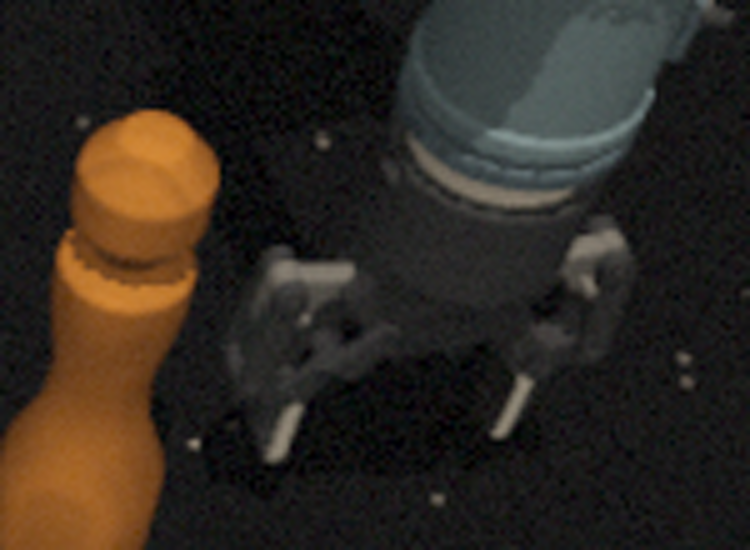

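The picture shows the gripper's knuckles standing about 18 mm outside the finger backs. They start about 45 mm above the open fingertips. With the fingertips just off the counter, the knuckles' lower edge meets the mill at the top of its foot, and the gripper body stays about 40 mm clear. I'll lower the gripper and test this gently.

Call:
move_arm(moves="0 0 -1.5 0 1;0 0 -1.2 0 1;0 0 -0.8 0 1;0 0 -0.3 0 1;0 0 0 0 1")

```text
time: 2.75
position: [0.5446, 0.2592, -0.0075]
eef_rot: [[1.0, 0.003, -0.001], [0.003, -1.0, -0.0], [-0.001, 0.0, -1.0]]
wrist_force: [-0.2, 0.7, -0.7]
width: 0.0854
```

Call:
move_arm(moves="0 -0.5 0 0 1;0 -0.5 0 0 1;0 -0.3 0 0 1;0 -0.2 0 0 1;0 0 0 0 1")

```text
time: 3.25
position: [0.5453, 0.244, -0.0065]
eef_rot: [[1.0, 0.003, 0.0], [0.003, -1.0, 0.0], [0.0, -0.0, -1.0]]
wrist_force: [0.2, 0.1, -0.4]
width: 0.0853
```

```bash
cat >> h.py <<'E'
def look(tag,g,names=('scene',)):
    s=manip.read_state(); print('t',round(s['time'],2),'tcp',s['position'].round(4),'F',s['wrist_force'].round(1))
    S=np.array([.569,-.187]);a=np.array([np.cos(np.radians(-72.84)),np.sin(np.radians(-72.84))]);nn=np.array([-a[1],a[0]])
    for n in names:
        f=grab(n,f'{n}{tag}.png');W=cloud(f);hsv=cv2.cvtColor(f['img'],cv2.COLOR_BGR2HSV)
        W=W.copy();W[(hsv[...,1]<100)|(hsv[...,0]>14)]=np.nan
        Q=mill(W,g)
        if len(Q)<30: print(n,'few',len(Q));continue
        c,r,k=millfit(Q,np.array(g)); d=c-S
        near=W[(np.hypot(W[...,0]-c[0],W[...,1]-c[1])<.1)]
        def lev(lo,hi,R):
            q=near[(near[:,2]>lo)&(near[:,2]<hi)]
            if len(q)<10:return None
            x=least_squares(lambda p:np.hypot(q[:,0]-p[0],q[:,1]-p[1])-R,c,loss='soft_l1',f_scale=.001).x;return ((x-c)*1e3).round(1)
        print(n,'mill',c.round(4),'rms',r.round(4),k,'stall xy mm',(d@a*1e3).round(1),(d@nn*1e3).round(1),'lean@150',lev(.142,.158,.025),'@195',lev(.187,.203,.024),'top',np.nanmax(near[:,2]).round(3))
E
python3 -c "
from h import *
look('2',(.544,.135),('scene','side'))"
```

```text
t 3.25 tcp [ 0.5453  0.244  -0.0065] F [ 0.2  0.1 -0.4]
scene mill [0.5431 0.1347] rms 0.0008 284 stall xy mm -315.1 70.2 lean@150 [0.3 0. ] @195 [0.3 0. ] top 0.222
side mill [0.5454 0.1352] rms 0.0007 267 stall xy mm -314.9 72.5 lean@150 None @195 None top 0.108
```

View pics/scene2.png

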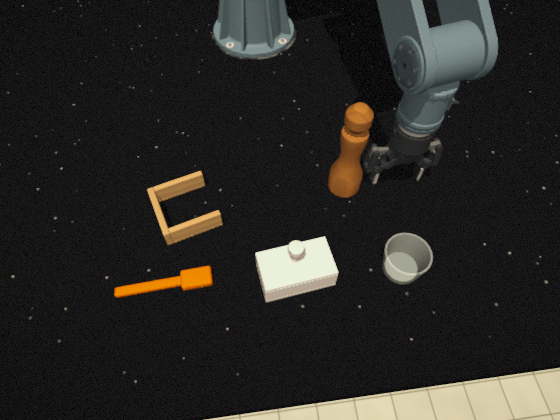

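The knuckle at (368,160) is just short of the mill's foot at (346,180), and the mill is upright. I'll lower slightly and try a small push.

Call:
move_arm(moves="0 0 -0.3 0 1;0 -0.1 0 0 1;0 -0.2 0 0 1;0 -0.2 0 0 1;0 -0.2 0 0 1;0 -0.2 0 0 1;0 -0.1 0 0 1;0 0 0 0 1")

```text
time: 4.15
position: [0.5453, 0.2345, -0.0095]
eef_rot: [[1.0, 0.003, 0.001], [0.003, -1.0, 0.0], [0.001, -0.0, -1.0]]
wrist_force: [0.3, 4.5, 1.2]
width: 0.0855
```

```bash
python3 -c "
from h import *
look('3',(.544,.127))"
```

```text
t 4.15 tcp [ 0.5453  0.2345 -0.0095] F [0.3 4.5 1.2]
scene mill [0.5433 0.1302] rms 0.0007 277 stall xy mm -310.7 69.0 lean@150 [ 0.2 -1. ] @195 [ 0.2 -1.5] top 0.221
```

Call:
move_arm(moves="0 -0.2 0 0 1;0 -0.2 0 0 1;0 -0.2 0 0 1;0 0 0 0 1")

```text
time: 4.6
position: [0.5451, 0.228, -0.0098]
eef_rot: [[1.0, 0.003, -0.0], [0.003, -1.0, -0.0], [-0.0, 0.0, -1.0]]
wrist_force: [-0.8, 2.6, 0.4]
width: 0.0855
```

```bash
python3 -c "
from h import *
look('4',(.544,.124))"
```

```text
t 4.6 tcp [ 0.5451  0.228  -0.0098] F [-0.8  2.6  0.4]
scene mill [0.5433 0.1238] rms 0.0007 273 stall xy mm -304.5 67.2 lean@150 [ 0.3 -0.7] @195 [ 0.3 -0.8] top 0.221
```

It slides, about 6.4 mm for 6.5 mm pushed, and stays upright. Continuing slowly.

Call:
move_arm(moves="0 -0.2 0 0 1;0 -0.3 0 0 1;0 -0.4 0 0 1;0 -0.4 0 0 1;0 -0.4 0 0 1;0 -0.4 0 0 1;0 -0.4 0 0 1;0 -0.4 0 0 1;0 -0.4 0 0 1;0 -0.3 0 0 1;0 -0.2 0 0 1;0 0 0 0 1")

```text
time: 5.85
position: [0.5451, 0.19, -0.0098]
eef_rot: [[1.0, 0.003, -0.0], [0.003, -1.0, -0.0], [-0.0, 0.0, -1.0]]
wrist_force: [0.3, 3.4, 0.6]
width: 0.0854
```

```bash
python3 -c "
from h import *
look('5',(.544,.086))"
```

```text
t 5.85 tcp [ 0.5451  0.19   -0.0098] F [0.3 3.4 0.6]
scene mill [0.5445 0.0855] rms 0.0007 284 stall xy mm -267.6 57.0 lean@150 [ 0.3 -0.3] @195 [ 0.4 -0.4] top 0.221
```

Call:
move_arm(moves="0 -0.2 0 0 1;0 -0.4 0 0 1;0 -0.5 0 0 1;0 -0.5 0 0 1;0 -0.5 0 0 1;0 -0.5 0 0 1;0 -0.5 0 0 1;0 -0.5 0 0 1;0 -0.5 0 0 1;0 -0.4 0 0 1;0 -0.2 0 0 1;0 0 0 0 1")

```text
time: 7.1
position: [0.5451, 0.143, -0.0098]
eef_rot: [[1.0, 0.003, -0.0], [0.003, -1.0, -0.0], [-0.0, 0.0, -1.0]]
wrist_force: [-0.5, 2.4, 0.3]
width: 0.0853
```

```bash
python3 -c "
from h import *
look('6',(.545,.039))"
```

```text
t 7.1 tcp [ 0.5451  0.143  -0.0098] F [-0.5  2.4  0.3]
scene mill [0.5459 0.0385] rms 0.0007 268 stall xy mm -222.3 44.5 lean@150 [ 0.2 -0.2] @195 [ 0.2 -0.3] top 0.222
```

View pics/scene6.png

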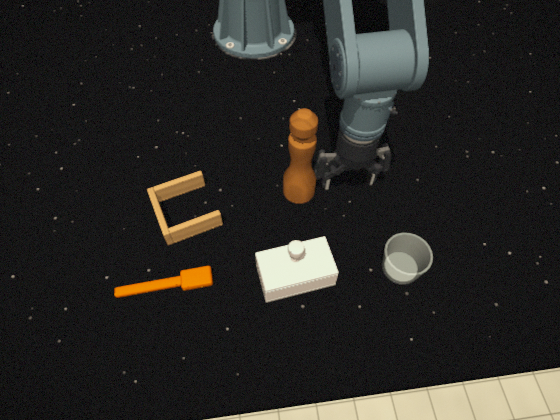

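The mill is upright at (300,187) and drifting slightly towards +x. I'll back off a touch, yaw the face about 2.5° to correct, and continue.

Call:
move_arm(moves="0 0.3 0 0 1;0.5 0 0 -0.045 1;0 -0.2 0 0 1;0 -0.2 0 0 1;-0.02 -0.4 0 0 1;-0.02 -0.5 0 0 1;-0.02 -0.5 0 0 1;-0.02 -0.5 0 0 1;-0.02 -0.5 0 0 1;-0.02 -0.5 0 0 1;-0.02 -0.4 0 0 1;-0.01 -0.2 0 0 1")

```text
time: 8.35
position: [0.5486, 0.1069, -0.0097]
eef_rot: [[0.999, -0.042, -0.0], [-0.042, -0.999, -0.0], [-0.0, 0.0, -1.0]]
wrist_force: [-0.2, 3.2, 1.9]
width: 0.0853
```

```bash
python3 -c "
from h import *
look('7',(.545,.003))"
```

```text
t 8.35 tcp [ 0.5486  0.1069 -0.0097] F [-0.2  3.2  1.9]
scene mill [0.5444 0.0027] rms 0.0006 268 stall xy mm -188.6 32.5 lean@150 [ 0.2 -0.6] @195 [ 0.3 -0.7] top 0.221
```

Call:
move_arm(moves="-0.01 -0.3 0 0 1;-0.02 -0.4 0 0 1;-0.02 -0.5 0 0 1;-0.02 -0.5 0 0 1;-0.02 -0.5 0 0 1;-0.02 -0.5 0 0 1;-0.02 -0.5 0 0 1;-0.02 -0.5 0 0 1;-0.02 -0.5 0 0 1;-0.02 -0.4 0 0 1;-0.01 -0.2 0 0 1;0 0 0 0 1")

```text
time: 9.6
position: [0.5465, 0.059, -0.0098]
eef_rot: [[0.999, -0.042, -0.0], [-0.042, -0.999, -0.0], [-0.0, 0.0, -1.0]]
wrist_force: [0.6, 2.4, -0.1]
width: 0.0855
```

```bash
python3 -c "
from h import *
look('8',(.543,-.045))"
```

```text
t 9.6 tcp [ 0.5465  0.059  -0.0098] F [ 0.6  2.4 -0.1]
scene mill [ 0.5424 -0.0453] rms 0.0007 265 stall xy mm -143.2 16.4 lean@150 [ 0.1 -0. ] @195 [ 0.2 -0. ] top 0.222
```

Call:
move_arm(moves="-0.01 -0.3 0 0 1;-0.02 -0.4 0 0 1;-0.02 -0.5 0 0 1;-0.02 -0.5 0 0 1;-0.02 -0.5 0 0 1;-0.02 -0.5 0 0 1;-0.02 -0.5 0 0 1;-0.02 -0.5 0 0 1;-0.02 -0.4 0 0 1;-0.01 -0.2 0 0 1;0 0 0 0 1")

```text
time: 10.75
position: [0.5447, 0.016, -0.0098]
eef_rot: [[0.999, -0.042, -0.0], [-0.042, -0.999, -0.0], [-0.0, 0.0, -1.0]]
wrist_force: [0.2, 1.8, -0.6]
width: 0.0856
```

```bash
python3 -c "
from h import *
look('9',(.542,-.088))"
```

```text
t 10.75 tcp [ 0.5447  0.016  -0.0098] F [ 0.2  1.8 -0.6]
scene mill [ 0.5405 -0.0884] rms 0.0007 273 stall xy mm -102.6 1.9 lean@150 [ 0.3 -0.2] @195 [ 0.2 -0.2] top 0.221
```

View pics/scene9.png

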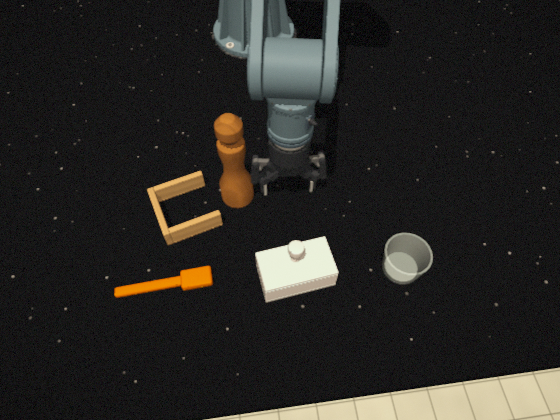

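The mill's foot at (237,187) is at the stall's mouth, on its axis within 2 mm. I'll back off, turn onto the stall's axis and re-approach.

Call:
move_arm(moves="0 1 0 0 1;0 1 0 0 1;-1.2 0 0 0.11 1;-1.2 0 0 0.11 1;-1.2 0 0 0.1 1;0 -0.7 0 0 1;0 -0.7 0 0 1;0 0 0 0 1")

```text
time: 11.6
position: [0.51, 0.0214, -0.0094]
eef_rot: [[0.962, 0.272, 0.001], [0.272, -0.962, -0.0], [0.001, 0.001, -1.0]]
wrist_force: [0.8, 0.3, 0.1]
width: 0.0851
```

```bash
python3 -c "
from h import *
look('10',(.5405,-.088))
print(manip.read_state()['eef_rot'].round(3))"
```

```text
t 11.6 tcp [ 0.51    0.0214 -0.0094] F [0.8 0.3 0.1]
scene mill [ 0.5406 -0.0884] rms 0.0007 286 stall xy mm -102.6 1.9 lean@150 [0.2 0.1] @195 [0.3 0.2] top 0.222
[[ 0.962  0.272  0.001]
 [ 0.272 -0.962 -0.   ]
 [ 0.001  0.001 -1.   ]]
```

View pics/scene10.png

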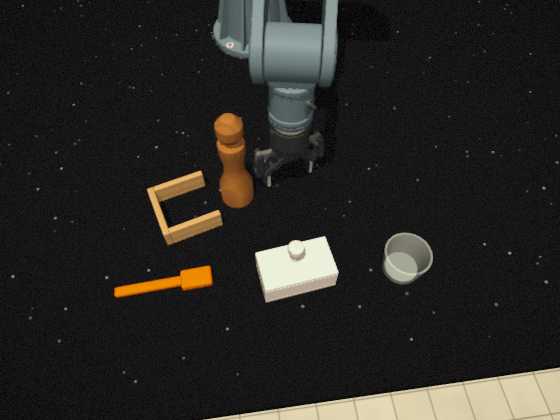

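The mill is untouched, upright, with the knuckle about 10 mm behind it. Now pushing along the axis.

Call:
move_arm(moves="0.14 -0.48 0 0 1;0.06 -0.2 0 0 1;0.06 -0.2 0 0 1;0.08 -0.3 0 0 1;0.11 -0.4 0 0 1;0.14 -0.48 0 0 1;0.14 -0.48 0 0 1;0.14 -0.48 0 0 1;0.14 -0.48 0 0 1;0.14 -0.48 0 0 1;0.06 -0.2 0 0 1;0 0 0 0 1")

```text
time: 12.85
position: [0.5211, -0.0199, -0.0097]
eef_rot: [[0.962, 0.274, 0.0], [0.274, -0.962, -0.0], [0.0, 0.0, -1.0]]
wrist_force: [-0.2, 1.0, 1.0]
width: 0.0849
```

```bash
python3 -c "
from h import *
look('11',(.5505,-.122))"
```

```text
t 12.85 tcp [ 0.5211 -0.0199 -0.0097] F [-0.2  1.   1. ]
scene mill [ 0.5484 -0.1206] rms 0.0007 289 stall xy mm -69.5 -0.1 lean@150 [ 0.3 -0.1] @195 [0.3 0.1] top 0.222
```

Call:
move_arm(moves="-0.08 0.29 0 0 1;-0.4 -0.1 0 0.04 1;0.06 -0.2 0 0 1;0.09 -0.29 0 0 1;0.12 -0.38 0 0 1;0.15 -0.48 0 0 1;0.15 -0.48 0 0 1;0.15 -0.48 0 0 1;0.15 -0.48 0 0 1;0.15 -0.48 0 0 1;0.06 -0.2 0 0 1;0 0 0 0 1")

```text
time: 14.1
position: [0.5271, -0.0528, -0.0097]
eef_rot: [[0.95, 0.312, 0.0], [0.312, -0.95, -0.0], [0.0, 0.0, -1.0]]
wrist_force: [0.2, 1.8, -1.0]
width: 0.0851
```

```bash
python3 -c "
from h import *
look('12',(.558,-.151))"
```

```text
t 14.1 tcp [ 0.5271 -0.0528 -0.0097] F [ 0.2  1.8 -1. ]
scene mill [ 0.5585 -0.1522] rms 0.0006 223 stall xy mm -36.4 0.3 lean@150 [0.3 0.1] @195 [0.2 0. ] top 0.221
```

View pics/scene12.png

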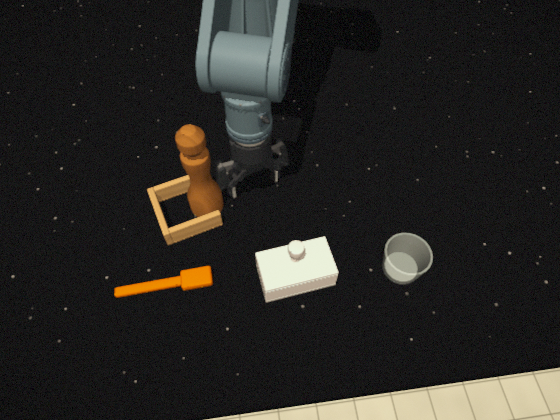

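The mill at (205,200) is entering the stall centred. About 37 mm to go.

Call:
move_arm(moves="0.09 -0.29 0 0 1;0.12 -0.38 0 0 1;0.12 -0.38 0 0 1;0.12 -0.38 0 0 1;0.12 -0.38 0 0 1;0.12 -0.38 0 0 1;0.12 -0.38 0 0 1;0.12 -0.38 0 0 1;0.12 -0.38 0 0 1;0.06 -0.2 0 0 1;0.03 -0.1 0 0 1;0 0 0 0 1")

```text
time: 15.35
position: [0.5384, -0.0887, -0.0097]
eef_rot: [[0.95, 0.313, 0.0], [0.313, -0.95, -0.0], [0.0, 0.0, -1.0]]
wrist_force: [-0.5, 3.1, 0.2]
width: 0.0851
```

```bash
python3 -c "
from h import *
look('13',(.568,-.185))"
```

```text
t 15.35 tcp [ 0.5384 -0.0887 -0.0097] F [-0.5  3.1  0.2]
scene mill [ 0.5699 -0.188 ] rms 0.0006 223 stall xy mm 1.2 0.6 lean@150 [ 0.3 -0.1] @195 [0.2 0.1] top 0.222
```

View pics/scene13.png

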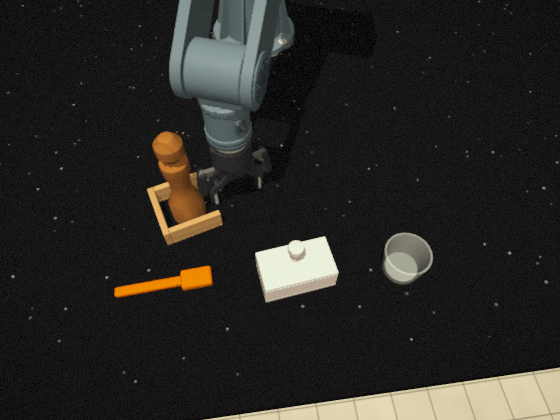

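The mill at (187,205) reads stall x = +1 mm, y = +1 mm and is upright. Now I back straight out and rise.

Call:
move_arm(moves="-0.09 0.29 0 0 1;-0.3 0.95 0 0 1;-0.6 1.9 0 0 1;-0.9 2.8 0 0 1;-0.9 2.8 0 0 1;0 0 3 0 1;0 0 4 0 1;0 0 4 0 1;0 0 4 0 1;0 0 4 0 1;0 0 3 0 1;0 0 0 0 1")

```text
time: 16.6
position: [0.5132, -0.0013, 0.2155]
eef_rot: [[0.95, 0.313, 0.009], [0.313, -0.95, -0.002], [0.008, 0.005, -1.0]]
wrist_force: [0.8, -0.6, -0.4]
width: 0.0856
```

```bash
python3 -c "
from h import *
look('14',(.569,-.187),('scene','side'))
W=cloud(dict(np.load('pics/side14.png.npz')));print(stall(W))"
```

```text
t 16.6 tcp [ 0.5132 -0.0013  0.2155] F [ 0.8 -0.6 -0.4]
scene mill [ 0.5699 -0.1881] rms 0.0006 229 stall xy mm 1.3 0.5 lean@150 [0.2 0.2] @195 [0.3 0.3] top 0.222
side mill [ 0.5726 -0.1871] rms 0.0016 152 stall xy mm 1.1 3.4 lean@150 [-0.2  0.9] @195 None top 0.163
(array([ 0.57147095, -0.18467705, -1.29463176]), np.float64(0.008095879771009765))
```

View pics/scene14.png

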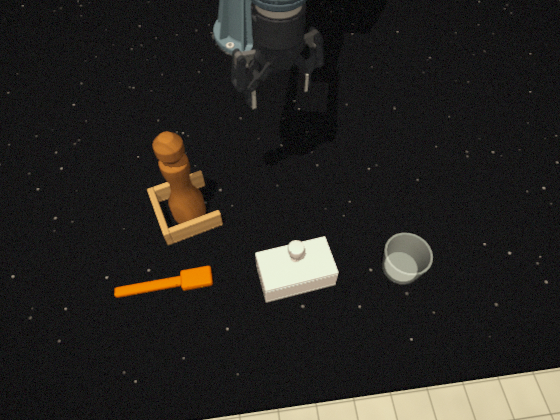

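View pics/side14.png

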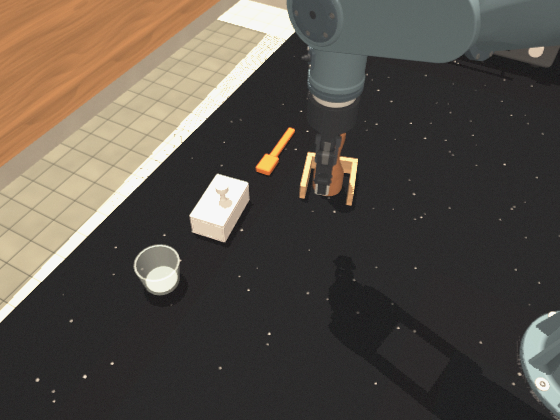

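Both views show the mill standing inside the stall (scene 187,205; side 330,180), with dish, brush and cup at their original pixels and the gripper well clear. Handing in.

Call:
move_arm(moves="0 0 0 0 1;0 0 0 0 1;0 0 0 0 1")

```text
time: 17.0
position: [0.5097, -0.0009, 0.2089]
eef_rot: [[0.95, 0.313, -0.002], [0.313, -0.95, 0.001], [-0.002, -0.001, -1.0]]
wrist_force: [0.0, -0.1, 0.1]
width: 0.0858
```

```bash
python3 -c "
from h import *
a=cv2.imread('pics/scene0.png')[225:310,100:440].astype(int);b=cv2.imread('pics/scene14.png')[225:310,100:440].astype(int)
print('changed px',(abs(a-b).max(2)>60).sum())
print(manip.read_state()['wrist_force'].round(1));print(manip.close_job())"
```

```text
changed px 0
[ 0.  -0.1  0.1]
the job is handed in; nothing more can be done
None
```

The pepper mill is standing inside its stall with its whole foot in, and I've handed the job in at about 17 s.

- **How it was pushed:** I kept the gripper open and pushed with the outside of one finger's knuckle, in two straight legs, reading at most about 4.5 N between moves. Contact was at the top edge of the foot, by my estimate about 50 mm up. I could not push with the fingertips, because the knuckles stick out about 18 mm further and reach the mill first.
- **Mill position:** The scene camera puts the mill about 1 mm past the stall's centre and 0.5 mm to one side. It is upright, with no measurable lean.
- **Disagreement:** The side camera, partly blocked by the gripper, put it 3.4 mm to one side instead. That is still well inside the 13 mm to spare.
- **Everything else:** The dish, its closed lid, the cup and the brush show no changed pixels between the first and last scene pictures. The gripper finished raised and clear, with a wrist force of about 0 N.

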